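# Change over the battery charger and hold the slide open

### The job

In the battery charger the fat C cell is full, while the thin AA cell in the other bay still needs charging: take the C cell out of its bay and put it in the open steel tin. Then pull the spring slide of the bay you emptied out to the long-cell line printed across the charger and finish while holding it there, so that I can drop the D cell in; do not let it go. Leave the AA cell in its bay and everything else where it stands.

Things in the scene. Friction and masses are not known exactly. Their poses are not given: they have to be found in the camera images.
- charger: Grey two-bay charger, fixed, 164 (x) by 146 mm (y). Origin: middle of underside; +x runs from the display panel to the end wall with the plus contacts. Bays run along x, centred at y = +36 (left) and -36 mm (right): shallow V troughs 44 mm wide, bottom 22, edges and deck 27 mm above the console. End wall: inner face x = +65, top 46 mm high. Panel x = -82 to -40, 29 mm high. Cells lie at x = +40 mm.
- slide_left (a joint): Travel (m) of the left bay's spring slide: 0 home (34 mm between contact face and plus contact), 0.016 with a 50 mm cell clamped, 0.034 with its contact face on the long-cell line, 0.046 at the end stop. Grows when pulled along the charger's -x. The spring pulls it home with 3 N at 0, 5.5 N at 0.034; it springs home once the cell is lifted out.
- slide_right (a joint): The same for the slide in the right bay (charger y = -36 mm).
- grip_left (a point): Middle of the left slide's block, 34 mm above the console, moving with it; charger x = 0.023 minus the joint value. Black block with ribbed top, 16 mm along x, 24 mm across y, top 42 mm above the console (15 mm above the deck), flat sides free to pinch. Its contact face is 8 mm towards +x of this point; a thin skirt at its foot, flush with that face, is the index for the line.
- grip_right (a point): The same for the right bay's slide block.
- line_left (a point): Fixed point above the long-cell line (white, 3 mm, printed across the deck at charger x = -3 mm), on the left bay's centre line, 34 mm above the console: the middle of the slide's contact face comes here when it stands on the line; the grip point then lies 8 mm farther towards the charger's -x.
- line_right (a point): The same for the right bay.
- c_cell_center (a point): Centre of the fat C cell: cylinder 26 mm in diameter, 50 mm long, about 80 g, in either bay, centre 35 mm above the console; x axis along the cell. Clamped endways by the slide: grip it across, lift straight up (friction adds up to 10 N) until its underside clears the end wall.
- aa_cell_center (a point): Centre of the thin AA cell: cylinder 14.5 mm in diameter, 50 mm long, lying in the other bay, centre about 29 mm above the console. To be left there.
- tin: Open round steel tin, loose, 140 g, 130 mm in diameter, 40 mm high, wall 2 mm, floor 3 mm. Origin: middle of its underside.
- d_cell_center (a point): Centre of the D cell, a loose cylinder 34 mm in diameter and 61 mm high that stands upright on the console to the left of the charger, waiting. To be left standing.
- remote: White remote control, loose, 160 x 42 x 16 mm, lying flat. Origin: middle of its underside, x along its length. To be left alone.
- frog: Green ceramic frog, loose, about 100 mm long, 76 mm high. Origin: middle of its underside. To be left alone.
- votive: Glass votive holder, loose, 68 mm across, 70 mm high. Origin: middle of its underside. To be left alone.
- glasses_case: Brown spectacle case, loose, 158 x 58 x 36 mm. Origin: middle of its underside, x along its length. To be left alone.
- torch: Dark metal torch, loose, standing on its head, 56 mm across, 172 mm high. Origin: middle of its underside. To be left alone.

How it is judged:
By the outcome, as a careful person would: the job done as asked, in the order asked, and still so for the second after the job is handed in, while the arm keeps its last pose, push and grip.
It also fails if it takes over 53 s, if anything falls off the work surface, if the arm or the gripper's body presses on something with over 40 N, if the wrist force passes 120 N, or if a joint passes its speed limit or range.

### The arm

A 6-joint arm with a two-finger parallel gripper is mounted at the origin on the work surface. World frame = base frame: x ahead of the robot, y to its left, z up, the work surface at z = 0. Lengths are in m, angles in rad, forces in N, time in s.
With the tool pointing down it reaches from about 0.4 to 0.825 m from the base axis. Payload 7 kg.
Tool frame: the origin (TCP) lies between the finger pads; the fingertips stand 22 mm ahead of it and the grasp point (between the pads) lies 3 mm ahead of it; z points along the fingers, y is the direction in which the jaws open and shut (so a half turn about z gives the same grasp; the last joint's range is limited). The gripper opens to 88 mm and grips with 3 to 60 N. Pads are 19 mm wide; open, the fingers measure 130 mm over their backs; the gripper's body (78 mm by 193 mm) begins 47 mm behind the grasp point.
Start: joints at [1.624, 0.359, 0.012, 0, -1.224, -0.288], TCP at [0.157, 0.656, 0.249] pointing down, gripper open.
Joint ranges: [-3.07, 3.07], [-1.43, 2.12], [-1.02, 1.25], [-3.03, 1.67], [-3.05, -0], [-3.03, 3.03]. Speed limits (rad/s): [2.39, 2.39, 3.01, 3.14, 3.14, 3.14].

### API

Orientations are given as [roll, pitch, yaw] about the fixed x, y, z axes, in that order (R = Rz(yaw) Ry(pitch) Rx(roll)).
In Python, from station import * gives the robot as it stands. The module is installed in compiled form; this text tells all that it offers.
- The arm moves only by the tool move_arm, never from a script. Its argument "rows" is a list of rows, each an object with "delta_rot": the turn, a rotation vector about the world's x, y, z in degrees, a list of three; "delta_pos": the shift along the world's x, y, z in cm, a list of three; "hand": the finger opening in cm, from 0 to 8.76. A call has exactly 10 rows; each row shifts and turns the commanded pose from where the row before left it; what a row does not reach is not made up. A row lasts 1/10 s, in which the tool goes at most 50 mm and 8.59 degrees, less where a joint would pass 70% of its speed; a pose out of reach is approached as far as the arm can. A call is refused whole if a number of a shift passes 5 or a number of a turn 8.59, either way. A call with a gripper value outside its range is refused whole. The fingers move at their own pace and stop on an object; "force" is the grip in N (left out, the last holds). Time passes only in rows, so rows that do not move let the fingers close, or fill a call up. It gives the time, the measured TCP pose, the force and the opening at its end, in the units of the state.
- get_state(): the state, without advancing time (a new reading comes with each control period).
- grab_frame(name): name is "scene" or "top"; returns the picture (384x512x3 uint8, blue, green, red); there is no depth.
- camera_info(name): a dict with "camera_matrix" (3x3 intrinsics, pixels), "world_from_camera" (4x4, takes a point from camera to world coordinates). Camera axes: x right, y down, z forward; pixel columns grow to the right and rows downward; lengths in m; the calibration is good to about 2 mm. A picture is of the moment at which its call begins. camera_info takes no time and is no camera call.
- job_done(): hands the job in, once; it reports no verdict.
The state is a dict: "t": time; "q": joint angles; "qd": joint speeds; "joint_efforts": joint torques, N m; "eef_pos": TCP position; "ee_rot": TCP orientation; "force": force on the tool from outside, world axes, zero at the start; "moment": the same for the moment, N m; "width": finger opening in m.
Only numpy, scipy, OpenCV 4.12 (cv2) and the standard library are available. Lean on these libraries where they do the work, as an engineer would, in place of code of your own. Each camera call takes 0.05 s, during which the arm holds its last target.

## Working session

There is one attempt and no reset: what is moved stays moved. The work goes in short steps, Python scripts to look and compute and a tool call to move; the robot and the scene stay as the last step left them, time stands still between calls to the robot, and variables do not carry over. Pictures are saved under pics/ and viewed, and the job is handed in when it is done.

Besides the shell and the picture viewer there is one more tool, called after "Call:" as name(argument=value, ...), one argument or row to a line, values as JSON. move_arm: Moves the arm, as the interface text tells. Its arguments: {"type":"object","properties":{"rows":{"type":"array"},"force":{"type":"number"}},"required":["rows"]}

```bash
mkdir -p pics; python3 - <<'E'
from station import *
import cv2
for n in("scene","top"):
    f=grab_frame(n); cv2.imwrite(f"pics/{n}0.png",f)
    i=camera_info(n); print(n,i)
print(get_state())
E
```

```text
scene {'camera_matrix': array([[415.84302616,   0.        , 250.08419296],
       [  0.        , 415.84302616, 189.68917969],
       [  0.        ,   0.        ,   1.        ]]), 'world_from_camera': array([[ 0.51690463,  0.69127972, -0.50491777,  1.11817018],
       [ 0.85594751, -0.40855983,  0.31691122, -0.4302136 ],
       [ 0.01278518, -0.59599599, -0.80288562,  0.94529617],
       [ 0.        ,  0.        ,  0.        ,  1.        ]])}
top {'camera_matrix': array([[462.11598818,   0.        , 260.81338051],
       [  0.        , 462.11598818, 189.58082905],
       [  0.        ,   0.        ,   1.        ]]), 'world_from_camera': array([[ 0.01279225, -0.98867139,  0.14955014,  0.37143504],
       [-0.99986412, -0.01420284, -0.00836802, -0.05691459],
       [ 0.01039726, -0.14942278, -0.98871873,  1.31165975],
       [ 0.        ,  0.        ,  0.        ,  1.        ]])}
{'t': 0.1, 'q': array([ 1.62412368e+00,  3.59291652e-01,  1.11620299e-02, -3.00988295e-04,
       -1.22413180e+00, -2.88083470e-01]), 'qd': array([-0.00057482, -0.00165441,  0.00147395,  0.00068258,  0.0003512 ,
       -0.00246598]), 'joint_efforts': array([-1.05126692e-03, -5.84159374e+01,  2.93751580e+01,  7.01555014e+00,
        1.01749896e-02, -4.35217908e-05]), 'eef_pos': array([0.15695209, 0.65607627, 0.24773803]), 'ee_rot': array([ 3.14010754e+00, -1.44986000e-04, -2.34858480e-01]), 'force': array([ 0.77934756,  0.44056225, -0.52770108]), 'moment': array([-0.00098346,  0.0556481 , -0.00805962]), 'width': 0.0875733266467706}
```

View pics/scene0.png

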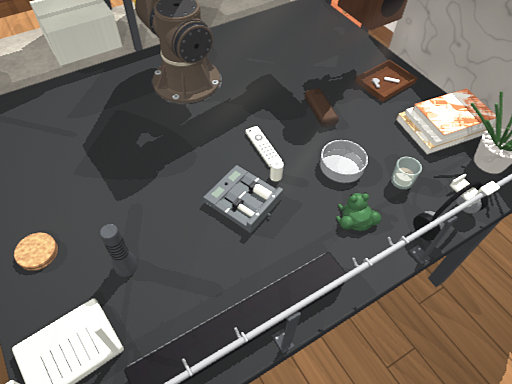

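View pics/top0.png

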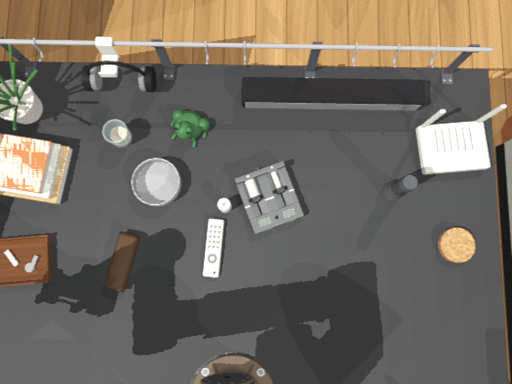

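The top view shows the charger near (270,198), the C cell near (253,188), the AA near (278,182), the D cell at (224,205) and the tin at (156,182). I'll zoom in on these.

```bash
cat > h.py <<'E'
import numpy as np,cv2
from station import camera_info
def ray(n,u,v):
    i=camera_info(n);K=i["camera_matrix"];T=i["world_from_camera"]
    d=T[:3,:3]@np.linalg.inv(K)@np.array([u,v,1.]);return T[:3,3],d
def pl(n,u,v,z):
    o,d=ray(n,u,v);return o+d*(z-o[2])/d[2]
def px(n,p):
    i=camera_info(n);K=i["camera_matrix"];T=i["world_from_camera"]
    c=T[:3,:3].T@(np.array(p)-T[:3,3]);c=K@c;return c[:2]/c[2]
def crop(f,u0,v0,w,h,s,name):
    c=cv2.resize(f[v0:v0+h,u0:u0+w],None,fx=s,fy=s,interpolation=cv2.INTER_CUBIC)
    for k in range(0,w,10): cv2.putText(c,str(u0+k),(k*s,8),0,.3,(0,255,255),1); cv2.line(c,(k*s,8),(k*s,14),(0,255,255),1)
    for k in range(0,h,10): cv2.putText(c,str(v0+k),(0,k*s+4),0,.3,(0,255,255),1)
    cv2.imwrite(name,c)
E
python3 - <<'E'
from h import *
f=cv2.imread("pics/top0.png");crop(f,230,155,80,80,7,"pics/tc.png")
f=cv2.imread("pics/scene0.png");crop(f,195,120,100,120,5,"pics/sc.png")
E
```

```text
(no output)
```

View pics/tc.png

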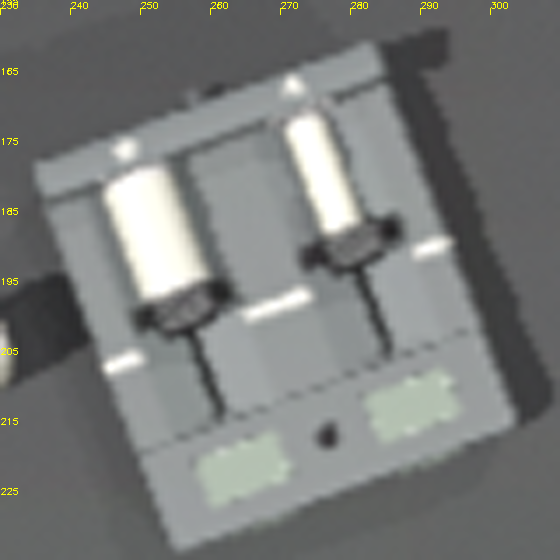

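View pics/sc.png

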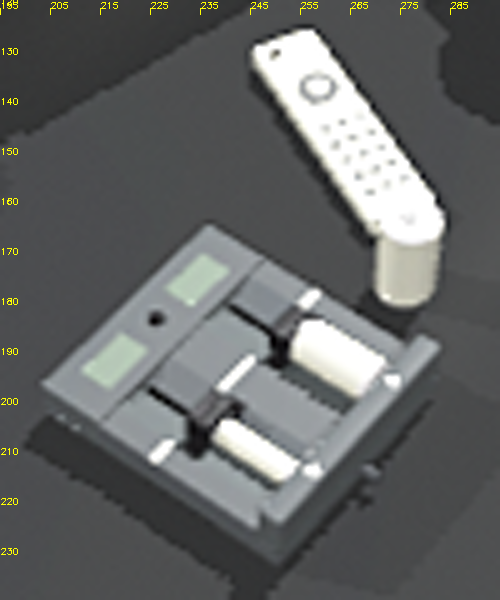

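```bash
python3 - <<'E'
from h import *
for n,pts in {"top":dict(pl=(255.2,233.3,29),pr=(303.7,215.5,29),wl=(235,178.3,46),wr=(283.3,161.2,46),m1=(247.7,206.8,27),m2=(269.6,198.4,27),m3=(291.7,190.3,27)),
 "scene":dict(pr=(203.8,196.5,29),pl=(237,165,29),wl=(281.5,189,46),m1=(257,179.3,27),m2=(242.3,194.7,27),m3=(227.5,210,27))}.items():
    for k,(u,v,z) in pts.items(): print(n,k,pl(n,u,v,z/1000).round(4))
f=cv2.imread("pics/top0.png");g=cv2.imread("pics/scene0.png")
for n,f in(("top",f),("scene",g)):
    m=((f.min(2)>185)).astype(np.uint8)
    c,l,s,ce=cv2.connectedComponentsWithStats(m)
    for i in range(1,c):
        if s[i,4]>3 and (225<ce[i][0]<310 and 155<ce[i][1]<240 if n=="top" else 200<ce[i][0]<300 and 160<ce[i][1]<235): print(n,s[i],ce[i].round(2))
E
```

```text
top pl [ 0.4429 -0.0538  0.029 ]
top pr [ 0.4941 -0.1882  0.029 ]
top wl [0.5935 0.0045 0.046 ]
top wr [ 0.6441 -0.1295  0.046 ]
top m1 [ 0.5165 -0.0318  0.027 ]
top m2 [ 0.5411 -0.0927  0.027 ]
top m3 [ 0.565  -0.1547  0.027 ]
scene pr [ 0.4978 -0.1883  0.029 ]
scene pl [ 0.4473 -0.0553  0.029 ]
scene wl [ 0.5938 -0.001   0.046 ]
scene m1 [ 0.5195 -0.0323  0.027 ]
scene m2 [ 0.5444 -0.0948  0.027 ]
scene m3 [ 0.5676 -0.154   0.027 ]
top [270 166   4   3   8] [271.5 167. ]
top [271 171  10  17  84] [275.39 179.05]
top [246 175   4   3   9] [247.67 175.89]
top [245 179  14  19 157] [251.37 187.72]
top [289 189   5   3  11] [291. 190.]
top [265 196  10   5  20] [269.4 198. ]
top [245 205   5   3  11] [247.09 206.18]
scene [232 173   8   8  13] [235.54 176.38]
scene [255 178   4   4  12] [256.33 179.33]
scene [274 180   4   1   4] [275.5 180. ]
scene [254 184  18  15 160] [262.01 190.78]
scene [238 191   8   7  20] [241.8  194.15]
scene [272 195   3   3   8] [273.12 195.88]
scene [238 204  17  12  90] [245.78 209.52]
scene [225 208   5   5  15] [226.93 209.67]
scene [256 212   4   4  10] [257.4 213.7]
```

```bash
python3 - <<'E'
from h import *
from scipy.optimize import least_squares
mdl=dict(pl=(-82,73,29),pr=(-82,-73,29),wl=(82,73,46),wr=(82,-73,46),m2=(-3,0,27))
P={"top":dict(pl=(255.2,233.3),pr=(303.7,215.5),wl=(235,178.3),wr=(283.3,161.2),m2=(269.8,198.4)),
 "scene":dict(pr=(203.8,196.5),pl=(237,165),wl=(281.5,189),m2=(242.2,194.6))}
for use in(["top"],["scene"],["top","scene"]):
    A=[];B=[]
    for n in use:
        for k,(u,v) in P[n].items():
            A.append(np.array(mdl[k][:2])/1e3);B.append(pl(n,u-.45,v-.45,mdl[k][2]/1e3)[:2])
    A=np.array(A);B=np.array(B)
    f=lambda p:((A@np.array([[np.cos(p[2]),np.sin(p[2])],[-np.sin(p[2]),np.cos(p[2])]])+p[:2]-B)).ravel()
    r=least_squares(f,[.54,-.09,.36]);x,y,t=r.x;print(use,r.x.round(4),np.degrees(t).round(2));print((f(r.x).reshape(-1,2)*1e3).round(1).tolist())
    R=np.array([[np.cos(t),-np.sin(t)],[np.sin(t),np.cos(t)]])
    for nm,q in dict(c=(40,36),aa=(40,-36),grip=(7,36),gripline=(-11,36)).items(): print(nm,(R@np.array(q)/1e3+[x,y]).round(4))
# cell silhouette centroids at z of ~35
print("C top",pl("top",251.37,187.72,.040).round(4),"scene",pl("scene",262.01,190.78,.040).round(4))
# D, tin
f=cv2.imread("pics/top0.png");crop(f,120,150,110,75,7,"pics/tt.png")
E
```

```text
['top'] [ 0.5449 -0.0906  0.3674] 21.05
[[-1.9, 0.6], [-0.7, -1.2], [0.5, 1.2], [2.4, -1.0], [-0.2, 0.4]]
c [ 0.5693 -0.0426]
aa [ 0.5952 -0.1098]
grip [ 0.5386 -0.0545]
gripline [ 0.5218 -0.0609]
['scene'] [ 0.5451 -0.0946  0.3647] 20.89
[[-1.3, -3.4], [-2.7, -0.1], [3.8, 4.1], [0.2, -0.5]]
c [ 0.5697 -0.0467]
aa [ 0.5953 -0.114 ]
grip [ 0.5388 -0.0585]
gripline [ 0.522  -0.0649]
['top', 'scene'] [ 0.545  -0.0923  0.3691] 21.15
[[-1.9, -1.3], [-0.5, -3.0], [0.4, -0.4], [2.5, -2.6], [-0.1, -1.4], [-1.0, -1.4], [-3.0, 1.7], [3.3, 6.6], [0.2, 1.8]]
c [ 0.5694 -0.0443]
aa [ 0.5953 -0.1115]
grip [ 0.5386 -0.0562]
gripline [ 0.5218 -0.0627]
C top [ 0.5686 -0.0413  0.04  ] scene [ 0.5684 -0.047   0.04  ]
```

View pics/tt.png

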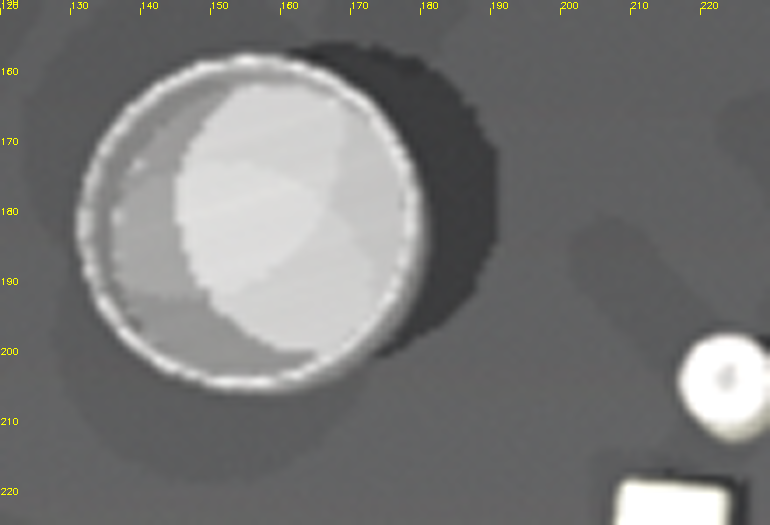

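```bash
python3 - <<'E'
from h import *
print("tin",pl("top",154.9,181.1,.04).round(4), "D",pl("top",223,203.6,.061).round(4))
print("tin edge",pl("top",131,181,.04).round(4),pl("top",179,181,.04).round(4),pl("top",155,157.5,.04).round(4),pl("top",155,204.5,.04).round(4))
c=np.array([.545,-.0917]);t=.3683;R=np.array([[np.cos(t),-np.sin(t)],[np.sin(t),np.cos(t)]])
for p in [pl("top",223,203.6,.061)[:2],pl("top",223.5,219,.016)[:2]]: print(((p-c)@R*1e3).round(1))
g=cv2.imread("pics/scene0.png");crop(g,260,120,150,120,5,"pics/st.png")
E
```

```text
tin [0.5834 0.2275 0.04  ] D [0.5205 0.0349 0.061 ]
tin edge [0.5827 0.2939 0.04  ] [0.5847 0.1605 0.04  ] [0.6505 0.2304 0.04  ] [0.5179 0.2241 0.04  ]
[ 22.8 127. ]
[-12.5 141.4]
```

View pics/st.png

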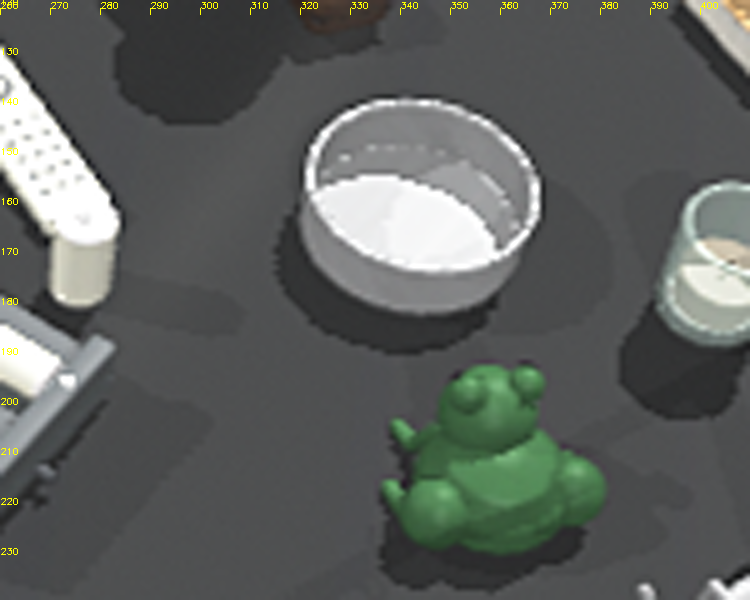

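Call:
move_arm(
  rows=[
    {"delta_pos": [2.06, -3.5, 0], "delta_rot": [0, 0, 1.73], "hand": 5.4},
    {"delta_pos": [2.06, -3.5, 0], "delta_rot": [0, 0, 1.73], "hand": 5.4},
    {"delta_pos": [2.06, -3.5, 0], "delta_rot": [0, 0, 1.73], "hand": 5.4},
    {"delta_pos": [2.06, -3.5, 0], "delta_rot": [0, 0, 1.73], "hand": 5.4},
    {"delta_pos": [2.06, -3.5, 0], "delta_rot": [0, 0, 1.73], "hand": 5.4},
    {"delta_pos": [2.06, -3.5, 0], "delta_rot": [0, 0, 1.73], "hand": 5.4},
    {"delta_pos": [2.06, -3.5, 0], "delta_rot": [0, 0, 1.73], "hand": 5.4},
    {"delta_pos": [2.06, -3.5, 0], "delta_rot": [0, 0, 1.73], "hand": 5.4},
    {"delta_pos": [2.06, -3.5, 0], "delta_rot": [0, 0, 1.73], "hand": 5.4},
    {"delta_pos": [2.06, -3.5, 0], "delta_rot": [0, 0, 1.73], "hand": 5.4},
  ],
  force=40,
)

```text
t: 1.1
eef_pos: [0.3634, 0.3048, 0.2485]
ee_rot: [3.142, 0.0, 0.069]
force: [1.4, 0.9, -0.7]
width: 0.0541
```

Call:
move_arm(
  rows=[
    {"delta_pos": [2.06, -3.5, 0], "delta_rot": [0, 0, 1.73], "hand": 5.4},
    {"delta_pos": [2.06, -3.5, 0], "delta_rot": [0, 0, 1.73], "hand": 5.4},
    {"delta_pos": [2.06, -3.5, 0], "delta_rot": [0, 0, 1.73], "hand": 5.4},
    {"delta_pos": [2.06, -3.5, 0], "delta_rot": [0, 0, 1.73], "hand": 5.4},
    {"delta_pos": [2.06, -3.5, 0], "delta_rot": [0, 0, 1.73], "hand": 5.4},
    {"delta_pos": [2.06, -3.5, 0], "delta_rot": [0, 0, 1.73], "hand": 5.4},
    {"delta_pos": [2.06, -3.5, 0], "delta_rot": [0, 0, 1.73], "hand": 5.4},
    {"delta_pos": [2.06, -3.5, 0], "delta_rot": [0, 0, 1.73], "hand": 5.4},
    {"delta_pos": [2.06, -3.5, 0], "delta_rot": [0, 0, 1.73], "hand": 5.4},
    {"delta_pos": [0, 0, 0], "delta_rot": [0, 0, 1.73], "hand": 5.4},
  ],
)

```text
t: 2.1
eef_pos: [0.5497, -0.0121, 0.2476]
ee_rot: [3.141, 0.002, 0.366]
force: [-1.1, -0.4, 0.1]
width: 0.0539
```

Call:
move_arm(
  rows=[
    {"delta_pos": [1.0, -1.7, -3], "delta_rot": [0, 0, 0], "hand": 5.4},
    {"delta_pos": [1.0, -1.7, -3], "delta_rot": [0, 0, 0], "hand": 5.4},
    {"delta_pos": [0, 0, -3], "delta_rot": [0, 0, 0], "hand": 5.4},
    {"delta_pos": [0, 0, -3], "delta_rot": [0, 0, 0], "hand": 5.4},
    {"delta_pos": [0, 0, -1], "delta_rot": [0, 0, 0], "hand": 5.4},
    {"delta_pos": [0, 0, 0], "delta_rot": [0, 0, 0], "hand": 5.4},
    {"delta_pos": [0, 0, 0], "delta_rot": [0, 0, 0], "hand": 5.4},
    {"delta_pos": [0, 0, 0], "delta_rot": [0, 0, 0], "hand": 5.4},
    {"delta_pos": [0, 0, 0], "delta_rot": [0, 0, 0], "hand": 5.4},
    {"delta_pos": [0, 0, 0], "delta_rot": [0, 0, 0], "hand": 5.4},
  ],
)

```text
t: 3.1
eef_pos: [0.5689, -0.0423, 0.1196]
ee_rot: [3.141, -0.002, 0.369]
force: [-0.7, 0.6, 0.5]
width: 0.054
```

```bash
python3 - <<'E'
from h import *
from station import *
print(get_state()["eef_pos"],get_state()["ee_rot"])
crop(grab_frame("scene"),190,100,120,120,5,"pics/s1.png")
crop(grab_frame("top"),210,140,110,100,6,"pics/t1.png")
E
```

```text
[ 0.56890844 -0.04232778  0.11956805] [ 3.14137524e+00 -1.76555645e-03  3.69312702e-01]
```

View pics/s1.png

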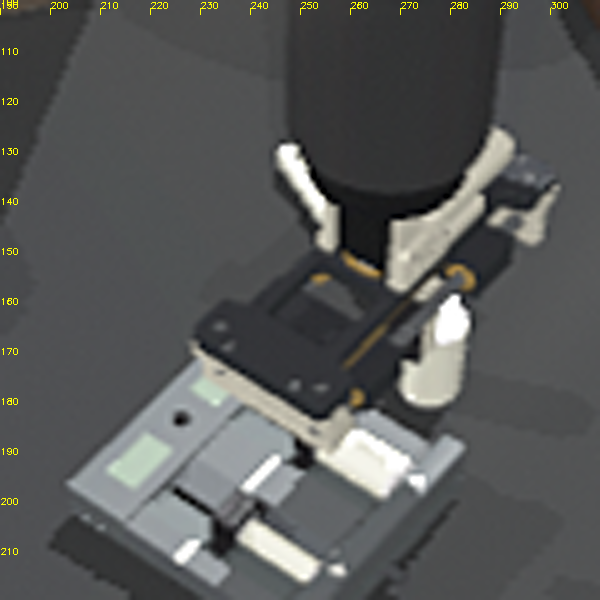

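View pics/t1.png

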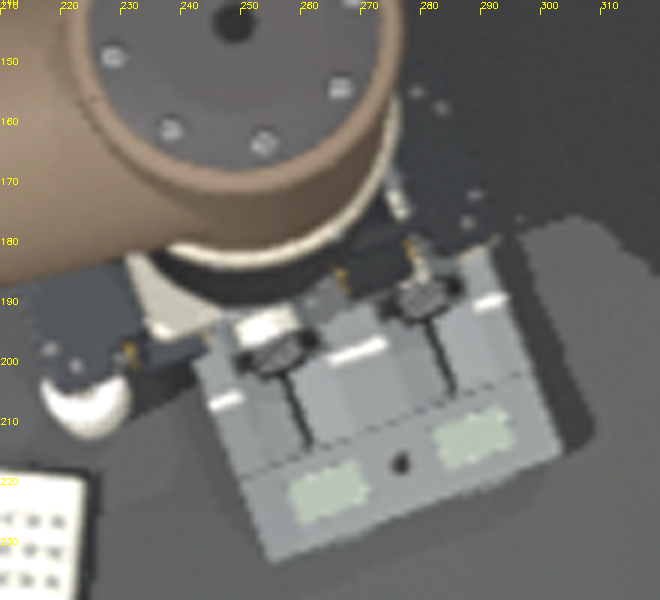

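The gripper is aligned over the C cell: its blob is between the fingers, and the top view shows the cell end near (253,193). Descending.

Call:
move_arm(
  rows=[
    {"delta_pos": [0.05, -0.1, -1], "delta_rot": [0, 0, 0], "hand": 5.4},
    {"delta_pos": [0, 0, -1.5], "delta_rot": [0, 0, 0], "hand": 5.4},
    {"delta_pos": [0, 0, -1.5], "delta_rot": [0, 0, 0], "hand": 5.4},
    {"delta_pos": [0, 0, -1.2], "delta_rot": [0, 0, 0], "hand": 5.4},
    {"delta_pos": [0, 0, -0.8], "delta_rot": [0, 0, 0], "hand": 5.4},
    {"delta_pos": [0, 0, -0.5], "delta_rot": [0, 0, 0], "hand": 5.4},
    {"delta_pos": [0, 0, -0.3], "delta_rot": [0, 0, 0], "hand": 5.4},
    {"delta_pos": [0, 0, 0], "delta_rot": [0, 0, 0], "hand": 5.4},
    {"delta_pos": [0, 0, 0], "delta_rot": [0, 0, 0], "hand": 5.4},
    {"delta_pos": [0, 0, 0], "delta_rot": [0, 0, 0], "hand": 5.4},
  ],
)

```text
t: 4.2
eef_pos: [0.5693, -0.0435, 0.0511]
ee_rot: [3.141, -0.001, 0.369]
force: [-0.9, -1.1, 0.1]
width: 0.054
```

Call:
move_arm(
  rows=[
    {"delta_pos": [0, 0, 0], "delta_rot": [0, 0, 0], "hand": 3.5},
    {"delta_pos": [0, 0, 0], "delta_rot": [0, 0, 0], "hand": 3.2},
    {"delta_pos": [0, 0, 0], "delta_rot": [0, 0, 0], "hand": 2.9},
    {"delta_pos": [0, 0, 0], "delta_rot": [0, 0, 0], "hand": 2.6},
    {"delta_pos": [0, 0, 0], "delta_rot": [0, 0, 0], "hand": 2.3},
    {"delta_pos": [0, 0, 0], "delta_rot": [0, 0, 0], "hand": 2},
    {"delta_pos": [0, 0, 0], "delta_rot": [0, 0, 0], "hand": 2},
    {"delta_pos": [0, 0, 0], "delta_rot": [0, 0, 0], "hand": 2},
    {"delta_pos": [0, 0, 0], "delta_rot": [0, 0, 0], "hand": 2},
    {"delta_pos": [0, 0, 0], "delta_rot": [0, 0, 0], "hand": 2},
  ],
)

```text
t: 5.2
eef_pos: [0.569, -0.0437, 0.0506]
ee_rot: [3.141, -0.0, 0.369]
force: [1.0, -3.2, 1.1]
width: 0.0251
```

Call:
move_arm(
  rows=[
    {"delta_pos": [0, 0, 0.3], "delta_rot": [0, 0, 0], "hand": 2},
    {"delta_pos": [0, 0, 0.4], "delta_rot": [0, 0, 0], "hand": 2},
    {"delta_pos": [0, 0, 0.6], "delta_rot": [0, 0, 0], "hand": 2},
    {"delta_pos": [0, 0, 0.8], "delta_rot": [0, 0, 0], "hand": 2},
    {"delta_pos": [0, 0, 1], "delta_rot": [0, 0, 0], "hand": 2},
    {"delta_pos": [0, 0, 1], "delta_rot": [0, 0, 0], "hand": 2},
    {"delta_pos": [0, 0, 1], "delta_rot": [0, 0, 0], "hand": 2},
    {"delta_pos": [0, 0, 2], "delta_rot": [0, 0, 0], "hand": 2},
    {"delta_pos": [0, 0, 3], "delta_rot": [0, 0, 0], "hand": 2},
    {"delta_pos": [0, 0, 2], "delta_rot": [0, 0, 0], "hand": 2},
  ],
)

```text
t: 6.2
eef_pos: [0.5692, -0.0437, 0.1741]
ee_rot: [3.141, -0.001, 0.369]
force: [0.5, 1.5, -0.9]
width: 0.0251
```

```bash
python3 - <<'E'
from h import *
from station import *
s=get_state();print(s["eef_pos"],s["width"],s["force"])
crop(grab_frame("scene"),190,80,120,120,5,"pics/s2.png")
print(pl("scene",344.1,156.5,.04))
E
```

```text
[ 0.56918687 -0.04370259  0.17414719] 0.025133541429190383 [ 0.54584371  1.47598751 -0.89790523]
[0.58489551 0.22314934 0.04      ]
```

View pics/s2.png

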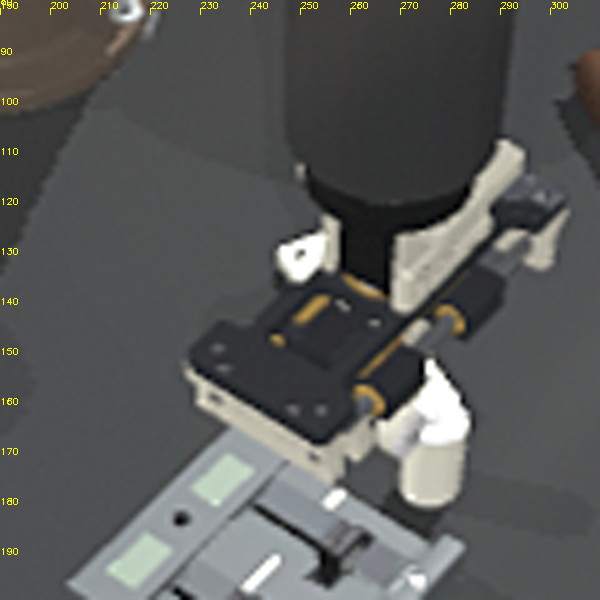

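Cell is held and lifted; the left slide has sprung home (block at about (257,190) in scene). Both views put the tin at (0.584, 0.225). Carrying the cell over.

Call:
move_arm(
  rows=[
    {"delta_pos": [0.1, 2, 0], "delta_rot": [0, 0, 0], "hand": 2},
    {"delta_pos": [0.2, 3.5, 0], "delta_rot": [0, 0, 0], "hand": 2},
    {"delta_pos": [0.2, 3.7, 0], "delta_rot": [0, 0, 0], "hand": 2},
    {"delta_pos": [0.2, 3.7, 0], "delta_rot": [0, 0, 0], "hand": 2},
    {"delta_pos": [0.2, 3.7, 0], "delta_rot": [0, 0, 0], "hand": 2},
    {"delta_pos": [0.2, 3.7, 0], "delta_rot": [0, 0, 0], "hand": 2},
    {"delta_pos": [0.2, 3.5, 0], "delta_rot": [0, 0, 0], "hand": 2},
    {"delta_pos": [0.2, 2, -1], "delta_rot": [0, 0, 0], "hand": 2},
    {"delta_pos": [0, 1.1, -2], "delta_rot": [0, 0, 0], "hand": 2},
    {"delta_pos": [0, 0, -2], "delta_rot": [0, 0, 0], "hand": 2},
  ],
)

```text
t: 7.25
eef_pos: [0.5838, 0.2268, 0.1209]
ee_rot: [-3.141, -0.0, 0.37]
force: [0.3, 0.4, -0.9]
width: 0.0245
```

Call:
move_arm(
  rows=[
    {"delta_pos": [0, 0, -2], "delta_rot": [0, 0, 0], "hand": 2},
    {"delta_pos": [0, 0, -2], "delta_rot": [0, 0, 0], "hand": 2},
    {"delta_pos": [0, 0, -2], "delta_rot": [0, 0, 0], "hand": 2},
    {"delta_pos": [0, 0, -1.4], "delta_rot": [0, 0, 0], "hand": 2},
    {"delta_pos": [0, 0, -0.8], "delta_rot": [0, 0, 0], "hand": 2},
    {"delta_pos": [0, 0, -0.4], "delta_rot": [0, 0, 0], "hand": 2},
    {"delta_pos": [0, 0, 0], "delta_rot": [0, 0, 0], "hand": 2},
    {"delta_pos": [0, 0, 0], "delta_rot": [0, 0, 0], "hand": 2},
    {"delta_pos": [0, 0, 0], "delta_rot": [0, 0, 0], "hand": 2},
    {"delta_pos": [0, 0, 0], "delta_rot": [0, 0, 0], "hand": 2},
  ],
)

```text
t: 8.25
eef_pos: [0.5842, 0.2257, 0.0363]
ee_rot: [-3.141, -0.001, 0.369]
force: [0.3, 0.1, -1.3]
width: 0.0249
```

```bash
python3 - <<'E'
from h import *
from station import *
s=get_state();print(s["eef_pos"],s["width"],s["force"])
crop(grab_frame("scene"),270,80,150,120,5,"pics/s3.png")
E
```

```text
[0.58424173 0.22570483 0.03626196] 0.024942042844292182 [ 0.25048755  0.12815509 -1.25642733]
```

View pics/s3.png

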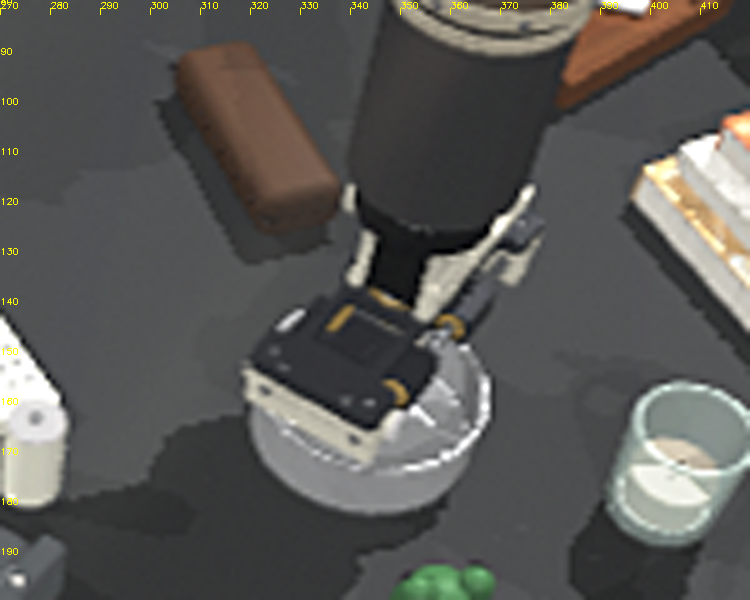

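The gripper and cell are inside the tin, clear of its rim. Lowering 3 mm and releasing.

Call:
move_arm(
  rows=[
    {"delta_pos": [0, 0, -0.15], "delta_rot": [0, 0, 0], "hand": 2},
    {"delta_pos": [0, 0, -0.15], "delta_rot": [0, 0, 0], "hand": 2},
    {"delta_pos": [0, 0, 0], "delta_rot": [0, 0, 0], "hand": 2.4},
    {"delta_pos": [0, 0, 0], "delta_rot": [0, 0, 0], "hand": 2.6},
    {"delta_pos": [0, 0, 0], "delta_rot": [0, 0, 0], "hand": 3},
    {"delta_pos": [0, 0, 0], "delta_rot": [0, 0, 0], "hand": 3.5},
    {"delta_pos": [0, 0, 0], "delta_rot": [0, 0, 0], "hand": 4},
    {"delta_pos": [0, 0, 0], "delta_rot": [0, 0, 0], "hand": 4.2},
    {"delta_pos": [0, 0, 0], "delta_rot": [0, 0, 0], "hand": 4.2},
    {"delta_pos": [0, 0, 0], "delta_rot": [0, 0, 0], "hand": 4.2},
  ],
)

```text
t: 9.3
eef_pos: [0.5839, 0.2254, 0.0326]
ee_rot: [3.142, -0.0, 0.369]
force: [0.1, 0.2, -0.1]
width: 0.0416
```

Call:
move_arm(
  rows=[
    {"delta_pos": [0, 0, 0.5], "delta_rot": [0, 0, 0], "hand": 4.2},
    {"delta_pos": [0, 0, 1], "delta_rot": [0, 0, 0], "hand": 4.2},
    {"delta_pos": [0, 0, 1.5], "delta_rot": [0, 0, 0], "hand": 4.2},
    {"delta_pos": [0, 0, 2], "delta_rot": [0, 0, 0], "hand": 4.2},
    {"delta_pos": [0, 0, 3], "delta_rot": [0, 0, 0], "hand": 4.2},
    {"delta_pos": [0, 0, 3], "delta_rot": [0, 0, 0], "hand": 4.2},
    {"delta_pos": [-0.5, -2, 3], "delta_rot": [0, 0, 0], "hand": 4.2},
    {"delta_pos": [-0.7, -4, 0], "delta_rot": [0, 0, 0], "hand": 4.2},
    {"delta_pos": [-0.7, -4, 0], "delta_rot": [0, 0, 0], "hand": 4.2},
    {"delta_pos": [-0.7, -4, 0], "delta_rot": [0, 0, 0], "hand": 4.2},
  ],
)

```text
t: 10.3
eef_pos: [0.5576, 0.0843, 0.174]
ee_rot: [-3.141, -0.002, 0.37]
force: [1.7, -0.4, -0.1]
width: 0.0419
```

```bash
python3 - <<'E'
from h import *
from station import *
s=get_state();print(s["eef_pos"],s["width"],s["force"])
cv2.imwrite("pics/s4.png",grab_frame("scene"))
cv2.imwrite("pics/t4.png",grab_frame("top"))
f=cv2.imread("pics/t4.png");crop(f,110,140,200,110,4,"pics/t4c.png")
f=cv2.imread("pics/s4.png");crop(f,190,100,200,150,4,"pics/s4c.png")
E
```

```text
[0.55761682 0.08434355 0.17398783] 0.04193828417554647 [ 1.74324591 -0.44638384 -0.11235176]
```

View pics/s4c.png

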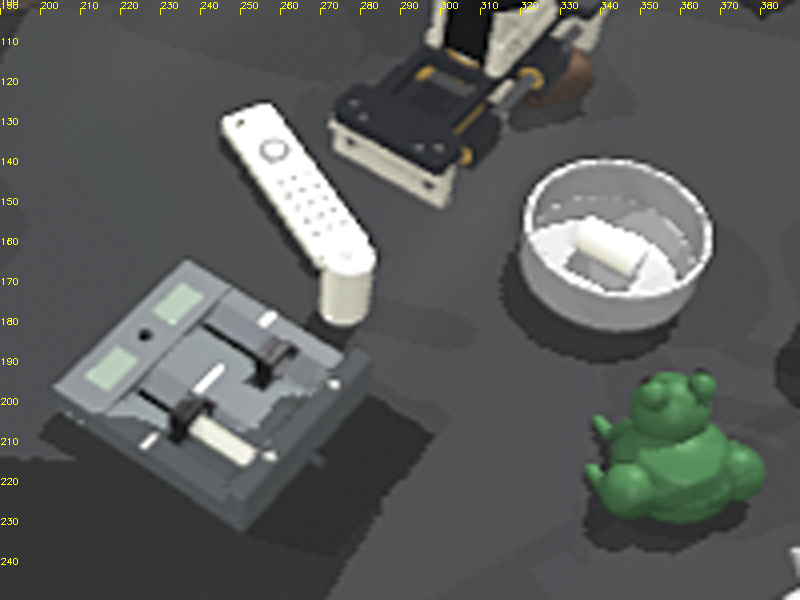

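View pics/t4c.png

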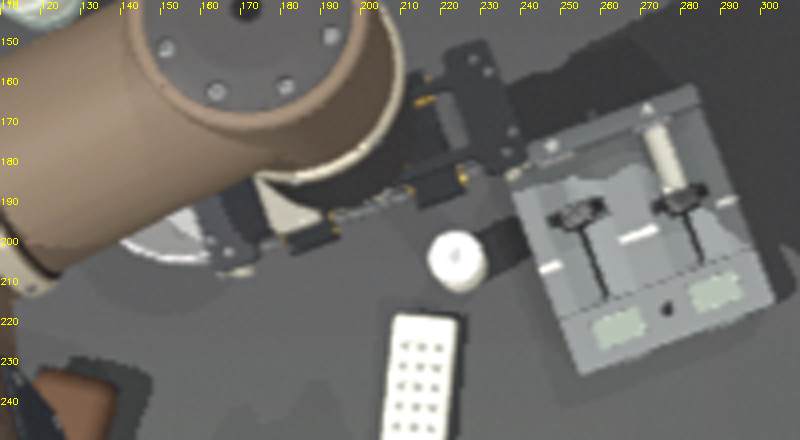

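The C cell lies in the tin (scene (342,161)), the tin hasn't moved, and the left slide is home. Next I'll measure the block.

```bash
python3 - <<'E'
from h import *
f=cv2.imread("pics/t4.png");crop(f,238,170,60,50,12,"pics/t4d.png")
f=cv2.imread("pics/s4.png");crop(f,225,165,60,50,12,"pics/s4d.png")
c=np.array([.545,-.0923]);t=.3683;R=np.array([[np.cos(t),-np.sin(t)],[np.sin(t),np.cos(t)]])
print(c+R@[.023,.036],R@[-.034,0])
for n in("top","scene"):
  for q in((23,36,42),(-3,36,27),(31,36,27)):
    print(n,q,px(n,[*(c+R@np.array(q[:2])/1e3),q[2]/1e3]).round(1))
E
```

```text
[ 0.55349656 -0.05043344] [-0.03171999 -0.01224102]
top (23, 36, 42) [254.6 193. ]
top (-3, 36, 27) [257.8 202.4]
top (31, 36, 27) [253.6 191.2]
scene (23, 36, 42) [258.  187.1]
scene (-3, 36, 27) [250.4 185.7]
scene (31, 36, 27) [260.2 191.8]
```

View pics/t4d.png

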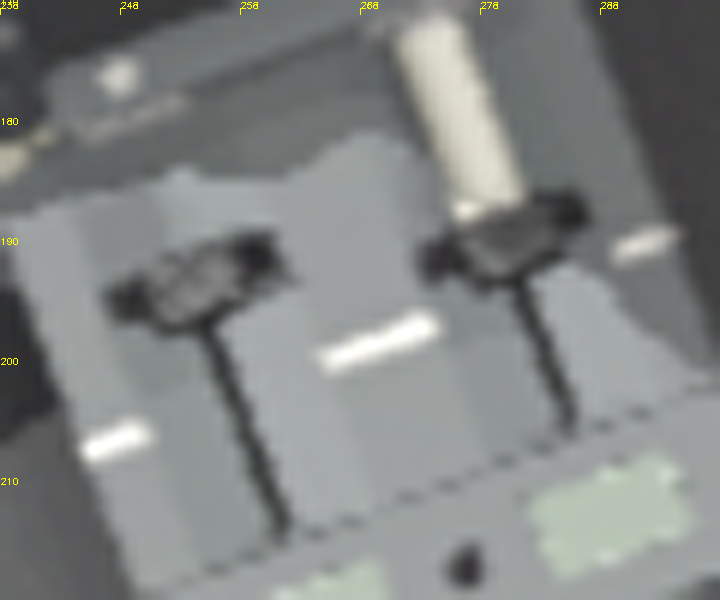

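View pics/s4d.png

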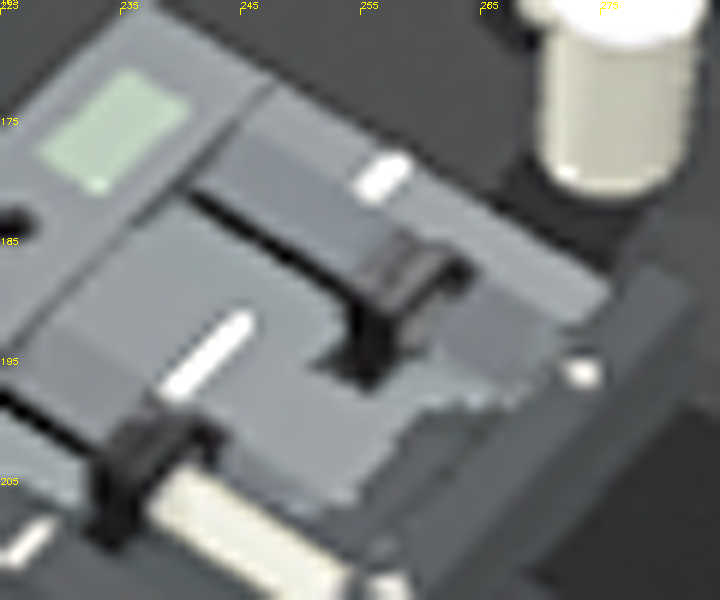

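Call:
move_arm(
  rows=[
    {"delta_pos": [-0.1, -3, 0], "delta_rot": [0, 0, 0], "hand": 4.2},
    {"delta_pos": [-0.2, -3.5, 0], "delta_rot": [0, 0, 0], "hand": 4.2},
    {"delta_pos": [-0.2, -3.5, 0], "delta_rot": [0, 0, 0], "hand": 4.2},
    {"delta_pos": [-0.2, -2.6, -1], "delta_rot": [0, 0, 0], "hand": 4.2},
    {"delta_pos": [0, -1, -2], "delta_rot": [0, 0, 0], "hand": 4.2},
    {"delta_pos": [0, 0, -2], "delta_rot": [0, 0, 0], "hand": 4.2},
    {"delta_pos": [0, 0, -1], "delta_rot": [0, 0, 0], "hand": 4.2},
    {"delta_pos": [0, 0, 0], "delta_rot": [0, 0, 0], "hand": 4.2},
    {"delta_pos": [0, 0, 0], "delta_rot": [0, 0, 0], "hand": 4.2},
    {"delta_pos": [0, 0, 0], "delta_rot": [0, 0, 0], "hand": 4.2},
  ],
)

```text
t: 11.4
eef_pos: [0.5517, -0.0501, 0.1137]
ee_rot: [3.141, -0.002, 0.37]
force: [-0.7, 0.4, -1.0]
width: 0.042
```

Call:
move_arm(
  rows=[
    {"delta_pos": [-0.1, -0.1, -1.4], "delta_rot": [0, 0, 0], "hand": 4.2},
    {"delta_pos": [0, 0, -1.4], "delta_rot": [0, 0, 0], "hand": 4.2},
    {"delta_pos": [0, 0, -1.2], "delta_rot": [0, 0, 0], "hand": 4.2},
    {"delta_pos": [0, 0, -0.9], "delta_rot": [0, 0, 0], "hand": 4.2},
    {"delta_pos": [0, 0, -0.6], "delta_rot": [0, 0, 0], "hand": 4.2},
    {"delta_pos": [0, 0, -0.4], "delta_rot": [0, 0, 0], "hand": 4.2},
    {"delta_pos": [0, 0, 0], "delta_rot": [0, 0, 0], "hand": 4.2},
    {"delta_pos": [0, 0, 0], "delta_rot": [0, 0, 0], "hand": 4.2},
    {"delta_pos": [0, 0, 0], "delta_rot": [0, 0, 0], "hand": 4.2},
    {"delta_pos": [0, 0, 0], "delta_rot": [0, 0, 0], "hand": 4.2},
  ],
)

```text
t: 12.4
eef_pos: [0.5502, -0.0515, 0.054]
ee_rot: [3.141, -0.001, 0.369]
force: [0.7, 0.1, 0.3]
width: 0.0423
```

Call:
move_arm(
  rows=[
    {"delta_pos": [0, 0, 0], "delta_rot": [0, 0, 0], "hand": 3.2},
    {"delta_pos": [0, 0, 0], "delta_rot": [0, 0, 0], "hand": 2.9},
    {"delta_pos": [0, 0, 0], "delta_rot": [0, 0, 0], "hand": 2.6},
    {"delta_pos": [0, 0, 0], "delta_rot": [0, 0, 0], "hand": 2.3},
    {"delta_pos": [0, 0, 0], "delta_rot": [0, 0, 0], "hand": 2},
    {"delta_pos": [0, 0, 0], "delta_rot": [0, 0, 0], "hand": 1.8},
    {"delta_pos": [0, 0, 0], "delta_rot": [0, 0, 0], "hand": 1.8},
    {"delta_pos": [0, 0, 0], "delta_rot": [0, 0, 0], "hand": 1.8},
    {"delta_pos": [0, 0, 0], "delta_rot": [0, 0, 0], "hand": 1.8},
    {"delta_pos": [0, 0, 0], "delta_rot": [0, 0, 0], "hand": 1.8},
  ],
)

```text
t: 13.4
eef_pos: [0.5499, -0.0514, 0.0536]
ee_rot: [-3.141, -0.0, 0.369]
force: [-1.9, 4.4, 2.9]
width: 0.0236
```

Call:
move_arm(
  rows=[
    {"delta_pos": [-0.35, -0.135, 0], "delta_rot": [0, 0, 0], "hand": 1.8},
    {"delta_pos": [-0.35, -0.135, 0], "delta_rot": [0, 0, 0], "hand": 1.8},
    {"delta_pos": [-0.35, -0.135, 0], "delta_rot": [0, 0, 0], "hand": 1.8},
    {"delta_pos": [-0.35, -0.135, 0], "delta_rot": [0, 0, 0], "hand": 1.8},
    {"delta_pos": [-0.35, -0.135, 0], "delta_rot": [0, 0, 0], "hand": 1.8},
    {"delta_pos": [-0.35, -0.135, 0], "delta_rot": [0, 0, 0], "hand": 1.8},
    {"delta_pos": [-0.35, -0.135, 0], "delta_rot": [0, 0, 0], "hand": 1.8},
    {"delta_pos": [-0.35, -0.135, 0], "delta_rot": [0, 0, 0], "hand": 1.8},
    {"delta_pos": [-0.35, -0.135, 0], "delta_rot": [0, 0, 0], "hand": 1.8},
    {"delta_pos": [0, 0, 0], "delta_rot": [0, 0, 0], "hand": 1.8},
  ],
)

```text
t: 14.4
eef_pos: [0.5198, -0.0632, 0.0536]
ee_rot: [3.141, -0.003, 0.369]
force: [3.5, 6.0, -4.8]
width: 0.0233
```

```bash
python3 - <<'E'
from h import *
from station import *
s=get_state();print(s["eef_pos"],s["width"],s["force"])
cv2.imwrite("pics/s5.png",grab_frame("scene"))
cv2.imwrite("pics/t5.png",grab_frame("top"))
f=cv2.imread("pics/t5.png");crop(f,230,165,66,50,12,"pics/t5d.png")
f=cv2.imread("pics/s5.png");crop(f,200,160,66,50,12,"pics/s5d.png")
E
```

```text
[ 0.51976117 -0.06317202  0.05362293] 0.023274606958537593 [ 3.46155078  6.03004522 -4.82783069]
```

View pics/t5d.png

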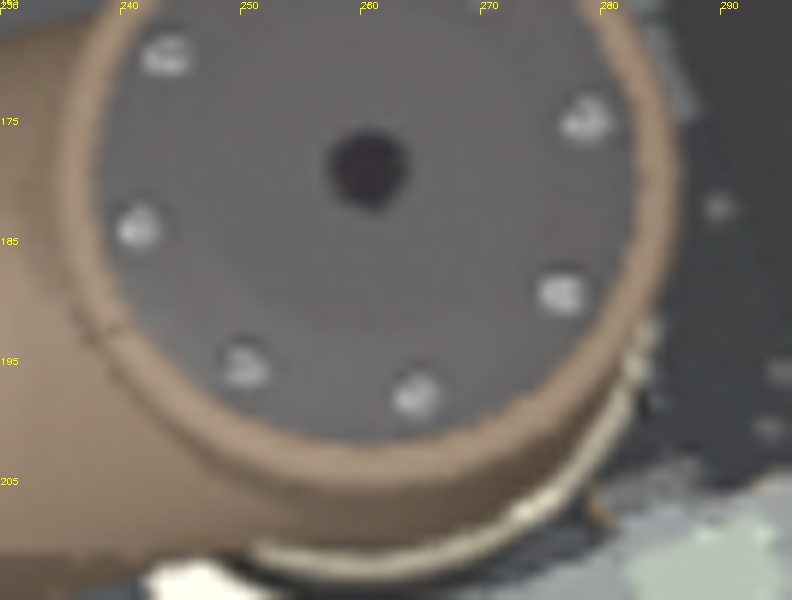

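View pics/s5d.png

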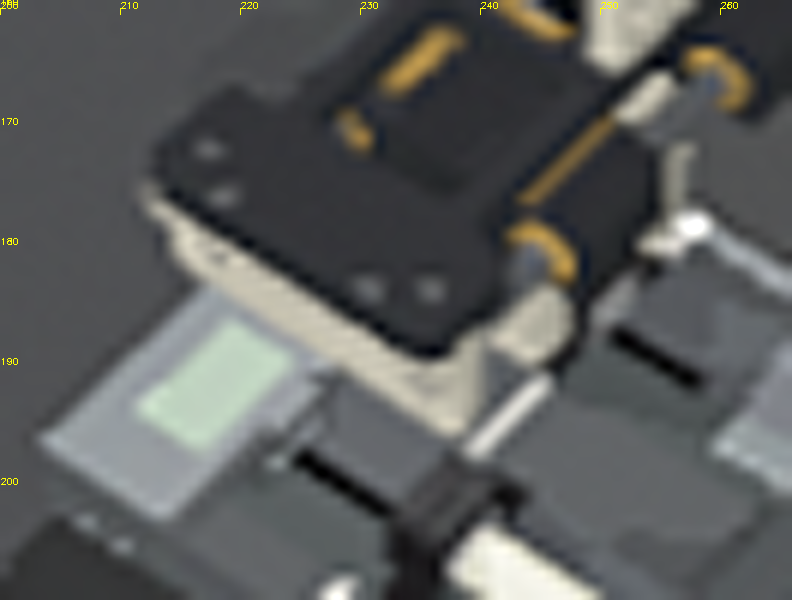

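Call:
move_arm(
  rows=[
    {"delta_pos": [-0.1, -0.04, 0], "delta_rot": [0, 0, 0], "hand": 1.8},
    {"delta_pos": [-0.05, -0.02, 0], "delta_rot": [0, 0, 0], "hand": 1.8},
    {"delta_pos": [0, 0, 0], "delta_rot": [0, 0, 0], "hand": 1.8},
    {"delta_pos": [0, 0, 0], "delta_rot": [0, 0, 0], "hand": 1.8},
    {"delta_pos": [0, 0, 0], "delta_rot": [0, 0, 0], "hand": 1.8},
    {"delta_pos": [0, 0, 0], "delta_rot": [0, 0, 0], "hand": 1.8},
    {"delta_pos": [0, 0, 0], "delta_rot": [0, 0, 0], "hand": 1.8},
    {"delta_pos": [0, 0, 0], "delta_rot": [0, 0, 0], "hand": 1.8},
    {"delta_pos": [0, 0, 0], "delta_rot": [0, 0, 0], "hand": 1.8},
    {"delta_pos": [0, 0, 0], "delta_rot": [0, 0, 0], "hand": 1.8},
  ],
)

```text
t: 15.5
eef_pos: [0.5187, -0.0636, 0.0536]
ee_rot: [3.141, -0.003, 0.369]
force: [2.5, 6.0, -3.6]
width: 0.0233
```

```bash
python3 - <<'E'
from h import *
from station import *
s=get_state();d=s["eef_pos"]-[.5499,-.0514,.0536];print(s["eef_pos"],s["width"],s["force"]);u=np.array([.9330,.3600]);print("travel mm",-1e3*d[:2]@u, "lateral",1e3*d[:2]@[-.36,.933])
cv2.imwrite("pics/s6.png",grab_frame("scene"))
f=cv2.imread("pics/s6.png");crop(f,225,165,45,40,16,"pics/s6d.png")
c=np.array([.545,-.0923]);t=.3683;R=np.array([[np.cos(t),-np.sin(t)],[np.sin(t),np.cos(t)]])
for q in((-3,10,27),(-3,60,27),(-3,24,27),(-3,20,27),(-3,20,34),(-3,24,42),(-3,48,42)): print(q,px("scene",[*(c+R@np.array(q[:2])/1e3),q[2]/1e3]).round(1))
E
```

```text
[ 0.51869597 -0.06358275  0.05363448] 0.023300881441927872 [ 2.47760867  5.95538102 -3.5829822 ]
travel mm 33.49914951212448 lateral -0.13305526918865293
(-3, 10, 27) [244.6 191.6]
(-3, 60, 27) [255.7 180.3]
(-3, 24, 27) [247.7 188.4]
(-3, 20, 27) [246.8 189.3]
(-3, 20, 34) [246.9 187.8]
(-3, 24, 42) [247.8 185.1]
(-3, 48, 42) [253.1 179.7]
```

View pics/s6d.png

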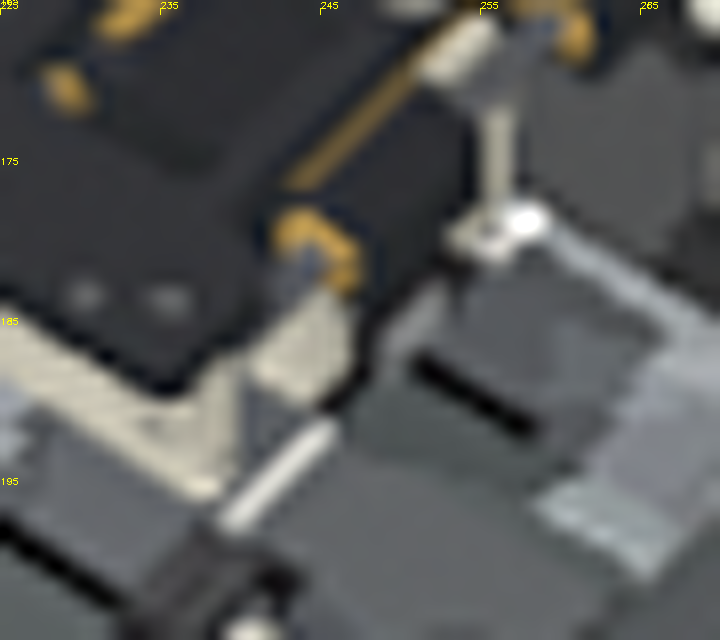

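Call:
move_arm(
  rows=[
    {"delta_pos": [-0.05, -0.02, 0], "delta_rot": [0, 0, 0], "hand": 1.8},
    {"delta_pos": [0, 0, 0], "delta_rot": [0, 0, 0], "hand": 1.8},
    {"delta_pos": [0, 0, 0], "delta_rot": [0, 0, 0], "hand": 1.8},
    {"delta_pos": [0, 0, 0], "delta_rot": [0, 0, 0], "hand": 1.8},
    {"delta_pos": [0, 0, 0], "delta_rot": [0, 0, 0], "hand": 1.8},
    {"delta_pos": [0, 0, 0], "delta_rot": [0, 0, 0], "hand": 1.8},
    {"delta_pos": [0, 0, 0], "delta_rot": [0, 0, 0], "hand": 1.8},
    {"delta_pos": [0, 0, 0], "delta_rot": [0, 0, 0], "hand": 1.8},
    {"delta_pos": [0, 0, 0], "delta_rot": [0, 0, 0], "hand": 1.8},
    {"delta_pos": [0, 0, 0], "delta_rot": [0, 0, 0], "hand": 1.8},
  ],
)

```text
t: 16.55
eef_pos: [0.5182, -0.0638, 0.0536]
ee_rot: [3.141, -0.003, 0.369]
force: [3.6, 6.0, -5.0]
width: 0.0233
```

```bash
python3 - <<'E'
from h import *
from station import *
s=get_state();d=s["eef_pos"]-[.5499,-.0514,.0536];print(s["t"],s["eef_pos"],s["width"],s["force"]);u=np.array([.9330,.3600]);print("travel mm",-1e3*d[:2]@u)
f=grab_frame("scene");cv2.imwrite("pics/s7.png",f)
crop(f,236,176,30,24,26,"pics/s7d.png")
g=grab_frame("top");cv2.imwrite("pics/t7.png",g)
E
```

```text
16.55 [ 0.51822887 -0.06375529  0.05363399] 0.02332121795152134 [ 3.58145974  5.95435485 -5.03748246]
travel mm 33.99707301815858
```

View pics/s7d.png

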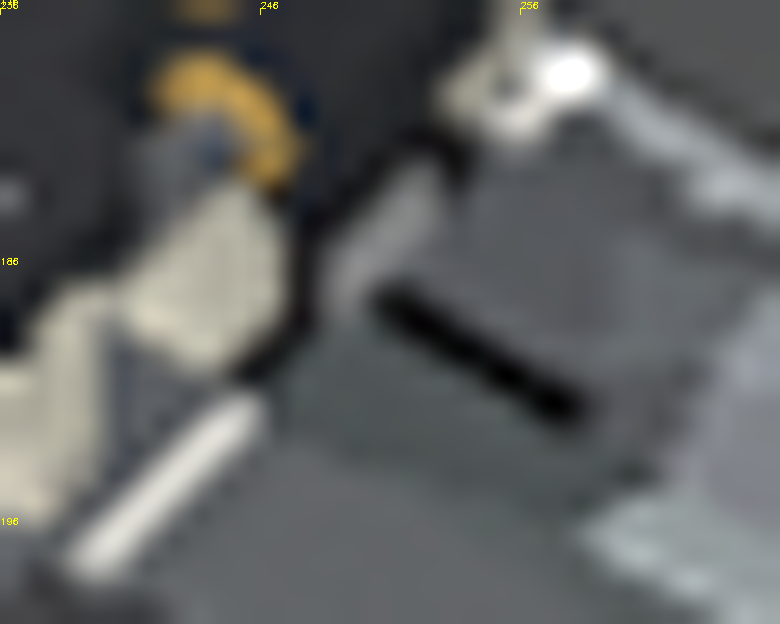

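View pics/s7.png

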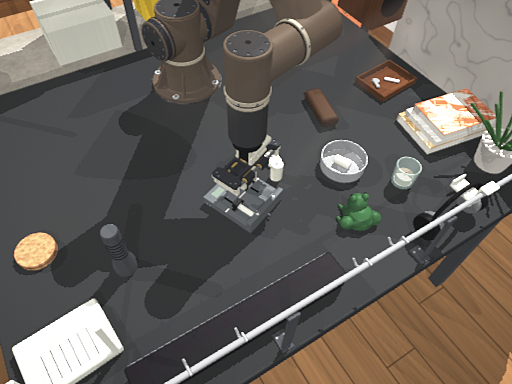

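View pics/t7.png

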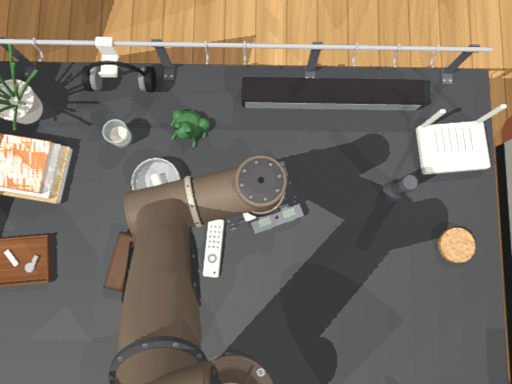

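```bash
python3 - <<'E'
from station import *
s=get_state();print(s["t"],s["eef_pos"],s["width"]);print(job_done())
E
```

```text
16.65 [ 0.51822234 -0.06375669  0.05362743] 0.023281646124791954
the job is handed in; nothing more can be done
None
```

The C cell is in the steel tin. The left bay's slide is pulled out to the long-cell line, and I handed the job in at 16.65 s with the gripper still holding it there.

- **Slide position:** by arm readings the slide moved 34.0 mm from home, which is the distance to the line. The grip is steady at 23.3 mm on the block with 40 N, and the sensed pull-back of about 5.5 N matches the spring.
- **Scene view:** the foot of the slide lies on the extended line, to within about 1 mm. It looked perhaps half a millimetre past the middle of the 3 mm line.
- **Top view:** it couldn't confirm the slide position, because the arm blocks its view of the bay.
- **Everything else:** the last pictures show the C cell inside the tin, the D cell standing, and the tin and loose objects where they were. The AA cell is still in its bay.
- **Disagreement:** the two cameras differed by about 4 mm on the charger's y position. I used a value in between, and both grips landed properly.

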